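# Hold the spray template over the wet test panel

### The job

With the spray template still lying flat on the trolley, swing its folded carry handle up until it snaps home upright, then take the template by the handle and carry it over the top of the row of three paint tins. Finish holding it still and level about a centimetre above the blue wet test panel, edges lined up with the panel's (either way round), and do not let go: the next coat is sprayed through it. Nothing may ever touch the wet panel or its holder, and leave the tins where they stand.

Things in the scene. Friction and masses are not known exactly. Their poses are not given: they have to be found in the camera images.
- template: Loose pale bare-metal spray template, a flat frame 150 (its x) x 120 (its y) x 5 mm with two windows and a 36 mm web between them, about 0.55 kg. It lies left or right of the row of tins. Origin: centre of its underside, z up. A carry handle is hinged on the web; folded, the handle leans towards the template's own +x side.
- template_hinge (a point): Centre of the handle's hinge axis, 12 mm above the template's underside at its middle; the axis runs along the template's y. Turns with the template.
- handle_bar (a point): Middle of the handle's orange round grip bar: 10 mm thick, 60 mm long, along the template's y, 70 mm from the hinge axis. At joint 0 the handle rises 25 degrees from the plate: bar 63 mm to +x of the hinge, 42 mm above the template's underside. Upright: over the template's middle, 82 mm above its underside. It can be pinched from above and turns in the fingers.
- handle (a joint): Handle angle: 0 folded, 1.134 upright against its end stop. It starts between 0 and 0.3. Friction of 0.025 N m holds it where it is left; from 0.6 its leg must push a sprung brass ball aside (up to about 0.07 N m in all, 1 N at the bar); past 0.88 the ball springs in behind the leg, helps it home and keeps it upright. The ball sits in a 42 mm high steel housing by the template's +y edge.
- test_panel: Fixed low holder with the wet test panel on it: steel panel 150 (its x) x 120 (its y) mm painted blue, the same outline as the template, 40 mm high in all. Origin: centre of the holder's foot on the trolley, z up.
- panel_face (a point): Centre of the panel's wet painted face, 40 mm above the trolley; axes as the panel's.
- tin_bright: Light grey paint tin, 72 mm across, 98 mm tall, loose; one of the row of three that stands between template and panel, straight ahead of the robot. Origin: centre of its base.
- tin_navy_a: Navy blue paint tin with a red mark, 72 mm across, 100 mm tall, loose, in the same row. Origin: centre of its base.
- tin_dark: Plain navy blue paint tin, 72 mm across, 85 mm tall, loose, in the same row. Origin: centre of its base.
Things that resemble listed ones, but are neither listed nor needed, are in the scene too. Leave any purple or turquoise look-alike of the tin_navy_a alone.

How it is judged:
By the outcome, as a careful person would: the job done as asked, in the order asked, and still so for the second after the job is handed in, while the arm keeps its last pose, push and grip.
It also fails if it takes over 48 s, if anything falls off the work surface, if the arm or the gripper's body presses on something with over 40 N, if the wrist force passes 120 N, or if a joint passes its speed limit or range.

### The arm

A 6-joint arm with a two-finger parallel gripper is mounted at the origin on a cart in front of the work surface, level with it; the furniture and walls round the work are solid. World frame = base frame: x ahead of the robot, y to its left, z up, the work surface at z = 0. Lengths are in m, angles in rad, forces in N, time in s.
With the tool pointing down it reaches from about 0.25 to 0.775 m from the base axis. Payload 4 kg.
Tool frame: the origin (TCP) lies midway between the tips of the shut fingers; the grasp point (between the pads) lies 19 mm behind it; z points along the fingers, y is the direction in which the jaws open and shut (so a half turn about z gives the same grasp; the last joint's range is limited). The gripper opens to 94 mm and grips with 3 to 60 N. Pads are 16 mm wide; open, the fingers measure 119 mm over their backs; the gripper's body (75 mm by 177 mm) begins 78 mm behind the grasp point.
Start: joints at [-1.205, 0.087, 1.371, -0, 1.684, -0.103], TCP at [0.248, -0.491, 0.206] pointing down, gripper open.
Joint ranges: [-3.1, 3.1], [-0.76, 2.03], [0.27, 2.55], [-1.08, 4.22], [0.17, 2.65], [-2.57, 2.57]. Speed limits (rad/s): [2.79, 2.79, 3.14, 3.14, 3.14, 3.14].

### API

Orientations are given as [roll, pitch, yaw] about the fixed x, y, z axes, in that order (R = Rz(yaw) Ry(pitch) Rx(roll)).
In Python, from bench import robot, cams gives the robot as it stands.
- The arm moves only by the tool step_arm, never from a script. Its argument "plan" is a list that holds one entry, the list of rows, each a list of 5 numbers: the shift along the world's x, y, z in mm, then the turn about the world's z in rad, then the opening in per cent of the stroke, from 0 (shut) to 100 (fully open). In form: [[[tx, ty, tz, turn, fingers], ...]]. A call has 1 to 8 rows; each row is the pose to reach, as a shift and turn from the pose commanded when the call began; what a row does not reach only later rows make up. A row lasts 1/12 s, in which the tool goes at most 41.7 mm and 7.16 degrees, less where a joint would pass 70% of its speed; a pose out of reach is approached as far as the arm can. A call with a gripper value outside its range is refused whole. The fingers move at their own pace and stop on an object; the grip force is fixed at half the most. Time passes only in rows, so rows that repeat a pose let the fingers close. It gives the time, the measured TCP pose, the force and the opening at its end, in the units of the state.
- robot.get_obs(): the state, without advancing time (a new reading comes with each control period).
- cams.snapshot(name): name is "scene" or "top" or "wrist"; returns a dict with "frame" (384x512x3 uint8, red, green, blue), "camera_matrix" (3x3 intrinsics, pixels), "origin" and "attitude" of the camera in the world; the wrist camera has in their place "T_tool_cam" (4x4, takes a point from camera to tool coordinates, whose origin is the TCP and whose axes are the flange's). Camera axes: x right, y down, z forward; pixel columns grow to the right and rows downward; lengths in m; the calibration is good to about 2 mm. The wrist camera is an equidistant fisheye: a pixel r from the principal point sees the ray r / f radians off the axis. A picture is of the moment at which its call begins: read the wrist's pose just before it. There is no depth.
- robot.close_job(): hands the job in, once; it reports no verdict.
The state is a dict: "time": time; "joint_positions": joint angles; "qvel": joint speeds; "joint_torque": joint torques, N m; "tool_pos": TCP position; "ee_rot": TCP orientation; "wrist_force": force on the tool from outside, world axes, zero at the start; "wrist_torque": the same for the moment, N m; "width": finger opening in m.
Only numpy, scipy, OpenCV 4.12 (cv2) and the standard library are available. Lean on these libraries where they do the work, as an engineer would, in place of code of your own. Each camera call takes 0.05 s, during which the arm holds its last target. There are 200 camera calls.

## Working session

There is one attempt and no reset: what is moved stays moved. The work goes in short steps, Python scripts to look and compute and a tool call to move; the robot and the scene stay as the last step left them, time stands still between calls to the robot, and variables do not carry over. Pictures are saved under pics/ and viewed, about 8 in all and at most 12, crops included, and the job is handed in when it is done.

Besides the shell and the picture viewer there is one more tool, called after "Emit:" as a command line: name --argument value ..., lists and objects as JSON in quotes. step_arm: Moves the arm, as the interface text tells. Its arguments: {"type":"object","properties":{"plan":{"type":"array"}},"required":["plan"]}

```bash
mkdir -p pics; ls
python3 - <<'E'
from bench import robot,cams
import cv2,numpy as np
o=robot.get_obs(); print({k:np.round(v,3).tolist() for k,v in o.items()})
for n in("scene","top"):
    s=cams.snapshot(n); cv2.imwrite(f"pics/{n}0.png",s["frame"][:,:,::-1])
    print(n,s["camera_matrix"],s["origin"],s["attitude"])
a=cv2.imread("pics/scene0.png");b=cv2.imread("pics/top0.png")
E
```

```text
pics
{'time': 0.0, 'joint_positions': [-1.205, 0.088, 1.372, 0.0, 1.684, -0.103], 'qvel': [-0.0, 0.0, -0.001, -0.001, -0.001, 0.0], 'joint_torque': [-0.001, -34.018, -30.243, 0.072, 0.033, -0.0], 'tool_pos': [0.248, -0.49, 0.204], 'ee_rot': [-3.139, -0.0, 0.469], 'wrist_force': [0.003, -0.746, 0.06], 'wrist_torque': [-0.028, 0.032, -0.024], 'width': 0.094}
scene [[444.09455156   0.         251.01167807]
 [  0.         444.09455156 194.48613227]
 [  0.           0.           1.        ]] [0.07340815 0.55203591 0.89276522] [-2.44380478 -0.01543502 -2.40665234]
top [[357.86968417   0.         256.92987901]
 [  0.         357.86968417 188.33963237]
 [  0.           0.           1.        ]] [0.44750543 0.00310642 1.04409141] [-3.03862602  0.00838663 -1.59572153]
```

View pics/scene0.png

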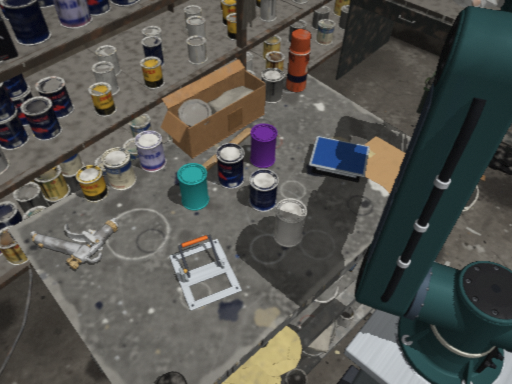

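View pics/top0.png

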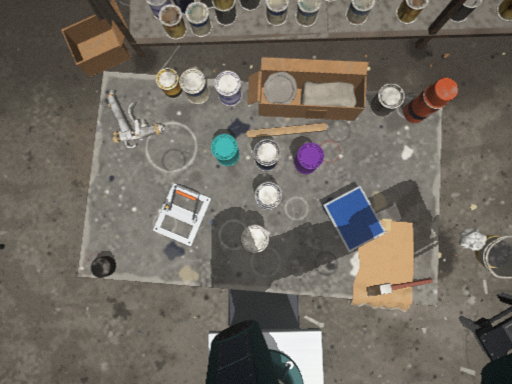

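The top view shows the template at (182,213) with its orange bar at (187,196). The blue panel is at (354,218). The tin row is navy with a red mark (266,152), plain navy (267,194) and light grey (256,238). The teal (225,149) and purple (310,157) tins are the look-alikes. Next I'll measure these.

```bash
cat > h.py <<'E'
from bench import robot,cams
import cv2,numpy as np
from scipy.spatial.transform import Rotation as R
def ray(s,uv):
    K=s["camera_matrix"];uv=np.atleast_2d(uv).astype(float)
    d=np.c_[(uv-K[:2,2])/np.diag(K)[:2],np.ones(len(uv))]
    return np.array(s["origin"]),d@R.from_euler('xyz',s["attitude"]).as_matrix().T
def plane(s,uv,z):
    o,d=ray(s,uv); return o+d*((z-o[2])/d[:,2])[:,None]
def tri(s1,u1,s2,u2):
    (a,d),(b,e)=ray(s1,u1),ray(s2,u2);d,e=d[0],e[0]
    t=np.linalg.lstsq(np.c_[d,-e],b-a,rcond=None)[0];p,q=a+t[0]*d,b+t[1]*e
    return (p+q)/2,np.linalg.norm(p-q)
def blobs(m,amin):
    c,_=cv2.findContours(m.astype(np.uint8),cv2.RETR_EXTERNAL,cv2.CHAIN_APPROX_NONE)
    return sorted([x for x in c if cv2.contourArea(x)>amin],key=cv2.contourArea)[::-1]
E
python3 - <<'E'
from h import *
np.set_printoptions(precision=4,suppress=True)
S={n:cams.snapshot(n) for n in("scene","top")}
H={n:cv2.cvtColor(s["frame"],cv2.COLOR_RGB2HSV).astype(int) for n,s in S.items()}
ob={}
for n,s in S.items():
    h=H[n]
    orr=(h[...,0]>4)&(h[...,0]<18)&(h[...,1]>170)&(h[...,2]>140)
    yy,xx=np.mgrid[:384,:512]
    reg=((xx>140)&(xx<260)&(yy>170)&(yy<320))
    c=blobs(orr&reg,8)
    for x in c[:2]: print(n,'orange',cv2.minAreaRect(x),cv2.contourArea(x))
    ob[n]=np.array(cv2.minAreaRect(c[0])[0])
    bl=(h[...,0]>100)&(h[...,0]<120)&(h[...,1]>150)&(h[...,2]>80)
    for x in blobs(bl,150)[:3]:
        r=cv2.minAreaRect(x);a=cv2.approxPolyDP(x,6,True)[:,0]
        print(n,'blue',np.round(r[0]),a.tolist())
        P=plane(S[n],a,.04);print(P[:,:2].tolist(),P[:,:2].mean(0),np.linalg.norm(P-np.roll(P,1,0),axis=1))
    w=(h[...,1]<40)&(h[...,2]>175)&reg
    x=blobs(w,100)[0];x=cv2.convexHull(x)
    P=plane(S[n],x[:,0],.005)[:,:2].astype(np.float32)
    r=cv2.minAreaRect(P*1000);print(n,'tmpl',r,cv2.boundingRect(x))
print('bar',tri(S["scene"],ob["scene"],S["top"],ob["top"]))
s=S["top"]
for nm,uv,z in(("navy_a",(266,150),.1),("dark",(267,194),.085),("bright",(256,238),.098)): print(nm,plane(s,uv,z))
f=s["frame"][:,:,::-1]
A=cv2.resize(f[170:260,140:230],(450,450),interpolation=2);cs=S["scene"]["frame"][225:315,160:250,::-1]
g=S["scene"]["frame"][130:230,160:320,::-1]
out=np.zeros((600,800,3),np.uint8);out[:300,:300]=cv2.resize(A,(300,300));out[:300,310:610]=cv2.resize(cs,(300,300))
out[310:600,:464]=cv2.resize(g,(464,290));out[310:600,470:760]=cv2.resize(f[130:260,230:400],(290,290))
cv2.imwrite("pics/crop1.png",out)
E
```

```text
scene orange ((194.10000610351562, 240.79998779296875), (3.4785051345825195, 25.61444854736328), 71.56504821777344) 68.5
scene blue [328. 153.] [[319, 138], [313, 162], [336, 167], [338, 142]]
[[0.5419795809767268, -0.27148520729687475], [0.4975760573106863, -0.18448604782827094], [0.4416032109207037, -0.21141012491231403], [0.49327828351943054, -0.2946576186438208]] [ 0.4936 -0.2405] [0.0539 0.0977 0.0621 0.098 ]
scene tmpl ((485.66766357421875, 233.48899841308594), (118.16177368164062, 148.4372100830078), 66.38279724121094) (180, 239, 61, 71)
top orange ((185.86209106445312, 194.84481811523438), (19.312314987182617, 2.0426487922668457), 21.801410675048828) 20.5
top blue [349. 208.] [[358, 189], [328, 205], [338, 225], [368, 206]]
[[0.5422405432762105, -0.27529564091410436], [0.4993781663189865, -0.18901373732098847], [0.44296999377225654, -0.21429401824052574], [0.4937409334184784, -0.3006359266885316]] [ 0.4946 -0.2448] [0.0547 0.0963 0.0618 0.1002]
top tmpl ((486.74468994140625, 233.41595458984375), (128.8691864013672, 149.33692932128906), 66.41011810302734) (153, 187, 58, 59)
bar (array([0.5384, 0.2085, 0.0511]), np.float64(0.0031265968095576693))
navy_a [[ 0.6479 -0.0183  0.1   ]]
dark [[ 0.5308 -0.018   0.085 ]]
bright [[0.4147 0.0143 0.098 ]]
```

View pics/crop1.png

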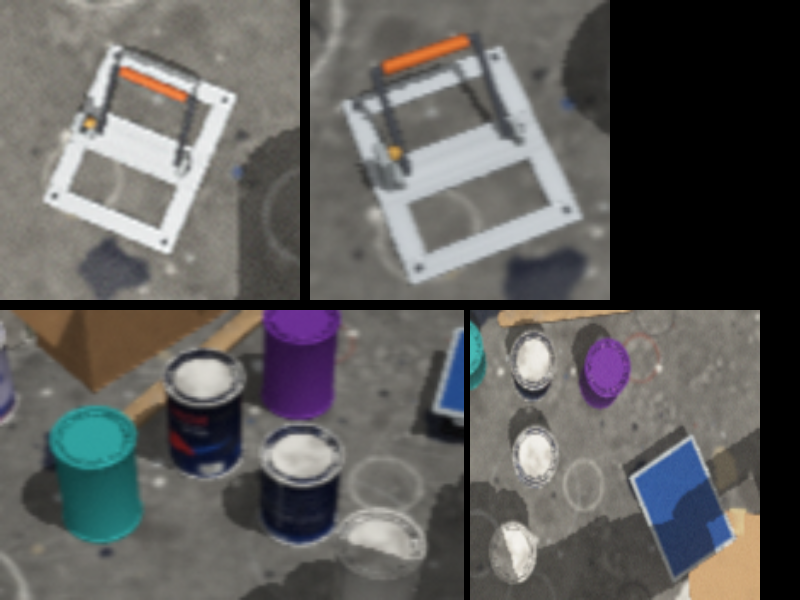

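Emit:
step_arm --plan '[[[10, 25, 5, 0.0, 100], [25, 60, 25, 0.05, 100], [40, 97, 45, 0.1, 100], [55, 134, 60, 0.2, 100], [70, 171, 75, 0.3, 100], [85, 208, 80, 0.4, 100], [100, 245, 80, 0.5, 100], [115, 282, 80, 0.6, 100]]]'

```text
time: 0.87
tool_pos: [0.3635, -0.2081, 0.2865]
ee_rot: [3.139, 0.0, 1.073]
wrist_force: [1.0, -0.3, -0.8]
width: 0.094
```

Emit:
step_arm --plan '[[[15, 37, 0, 0.02, 100], [30, 74, 0, 0.04, 100], [45, 111, 0, 0.06, 100], [60, 148, 0, 0.09, 100], [75, 185, 0, 0.09, 100], [90, 222, 0, 0.09, 100], [105, 259, 0, 0.09, 100], [120, 296, 0, 0.09, 100]]]'

```text
time: 1.53
tool_pos: [0.4833, 0.0884, 0.2854]
ee_rot: [3.141, 0.0, 1.159]
wrist_force: [0.8, -0.1, 0.4]
width: 0.0938
```

Emit:
step_arm --plan '[[[15, 37, 0, 0, 100], [30, 70, 0, 0, 100], [38, 90, 0, 0, 100], [38, 100, 0, 0, 100], [38, 100, 0, 0, 100], [38, 100, 0, 0, 100]]]'

```text
time: 2.03
tool_pos: [0.5207, 0.1859, 0.2853]
ee_rot: [-3.141, 0.001, 1.159]
wrist_force: [-1.0, 0.7, -1.0]
width: 0.0944
```

```bash
cat >> h.py <<'E'
def wplane(s,o,uv,z):
    K=s["camera_matrix"];uv=np.atleast_2d(uv).astype(float)
    q=(uv-K[:2,2])/np.diag(K)[:2];r=np.linalg.norm(q,axis=1)+1e-12
    d=np.c_[q*(np.sin(r)/r)[:,None],np.cos(r)]
    T=np.array(s["T_tool_cam"]);W=R.from_euler('xyz',o["ee_rot"]).as_matrix()
    c=np.array(o["tool_pos"])+W@T[:3,3];d=d@(W@T[:3,:3]).T
    return c+d*((z-c[2])/d[:,2])[:,None]
E
python3 - <<'E'
from h import *
np.set_printoptions(precision=4,suppress=True)
o=robot.get_obs();print(o["tool_pos"],o["ee_rot"],o["time"])
s=cams.snapshot("wrist");cv2.imwrite("pics/w1.png",s["frame"][:,:,::-1]);print(s["camera_matrix"],s["T_tool_cam"])
for n in("scene","top"):
    t=cams.snapshot(n);h=cv2.cvtColor(t["frame"],cv2.COLOR_RGB2HSV).astype(int)
    m=(h[...,0]>95)&(h[...,0]<125)&(h[...,1]>110)&(h[...,2]>25)
    m[:, :295]=0; m[:130]=0
    if n=="top": m[260:]=0
    for x in blobs(m,200)[:2]:
        P=plane(t,cv2.convexHull(x)[:,0],.04)[:,:2].astype(np.float32)
        print(n,cv2.boundingRect(x),cv2.minAreaRect(P*1000))
E
```

```text
[0.5207 0.1859 0.2853] [-3.1414  0.0011  1.1591] 2.0333
[[297.3186   0.     262.7038]
 [  0.     297.3186 191.4839]
 [  0.       0.       1.    ]] [[-0.0001 -0.9713 -0.2377  0.0683]
 [ 1.     -0.0002  0.0001 -0.0002]
 [-0.0002 -0.2377  0.9713 -0.1791]
 [ 0.      0.      0.      1.    ]]
scene (312, 138, 55, 36) ((461.26849365234375, -256.34759521484375), (135.2803192138672, 106.79730987548828), 26.255966186523438)
top (327, 189, 56, 60) ((460.6672668457031, -260.5203552246094), (134.62384033203125, 104.23765563964844), 25.999465942382812)
```

View pics/w1.png

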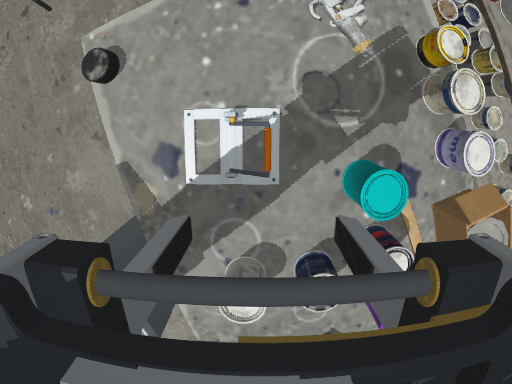

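The wrist view shows the template's outer corners at about (185,110), (280,108), (279,184) and (186,184), with the bar at (268,150). I'll measure from these.

Run:
```python
from h import *
np.set_printoptions(precision=4,suppress=True)
o=robot.get_obs();s=cams.snapshot("wrist");h=cv2.cvtColor(s["frame"],cv2.COLOR_RGB2HSV).astype(int)
c=[(185,110),(280,108),(279,184),(186,184)]
g=cv2.cvtColor(s["frame"],cv2.COLOR_RGB2GRAY)
c=cv2.cornerSubPix(g,np.float32(c)[:,None],(4,4),(-1,-1),(3,40,.01))[:,0];print(c)
P=wplane(s,o,c,.005);print(P[:,:2],P[:,:2].mean(0),np.linalg.norm(P-np.roll(P,1,0),axis=1))
x=P[1]+P[2]-P[0]-P[3];print('yaw',np.degrees(np.arctan2(x[1],x[0])))
m=(h[...,0]>4)&(h[...,0]<18)&(h[...,1]>150)&(h[...,2]>100);m[200:]=0;m[:100]=0
for b in blobs(m,5):print(cv2.minAreaRect(b),[wplane(s,o,cv2.minAreaRect(b)[0],z)[0] for z in(.042,.05,.06)])
```

```text
Traceback (most recent call last):
cv2.error: OpenCV(4.12.0) :-1: error: (-5:Bad argument) in function 'cornerSubPix'
> Overload resolution failed:
>  - Layout of the output array corners is incompatible with cv::Mat
>  - Expected Ptr<cv::UMat> for argument 'corners'
```

Run:
```python
from h import *
np.set_printoptions(precision=4,suppress=True)
o=robot.get_obs();s=cams.snapshot("wrist");h=cv2.cvtColor(s["frame"],cv2.COLOR_RGB2HSV).astype(int)
c=[(185,110),(280,108),(279,184),(186,184)]
g=cv2.cvtColor(s["frame"],cv2.COLOR_RGB2GRAY)
c=cv2.cornerSubPix(g,np.ascontiguousarray(np.float32(c).reshape(4,1,2)).copy(),(4,4),(-1,-1),(3,40,.01))[:,0];print(c)
P=wplane(s,o,c,.005);print(P[:,:2],P[:,:2].mean(0),np.linalg.norm(P-np.roll(P,1,0),axis=1))
x=P[1]+P[2]-P[0]-P[3];print('yaw',np.degrees(np.arctan2(x[1],x[0])))
m=(h[...,0]>4)&(h[...,0]<18)&(h[...,1]>150)&(h[...,2]>100);m[200:]=0;m[:100]=0
for b in blobs(m,5):print(cv2.minAreaRect(b),[wplane(s,o,cv2.minAreaRect(b)[0],z)[0] for z in(.042,.05,.06)])
```

```text
[[184.1337 110.7865]
 [280.     108.    ]
 [276.5873 182.5789]
 [186.772  182.7684]]
[[0.4429 0.3128]
 [0.5803 0.254 ]
 [0.5291 0.1487]
 [0.3966 0.207 ]] [0.4872 0.2306] [0.1155 0.1494 0.1171 0.1448]
yaw -23.43670380952539
((266.0, 149.0), (42.0, 6.0), 90.0) [array([0.5362, 0.2077, 0.042 ]), array([0.5364, 0.2085, 0.05  ]), array([0.5367, 0.2094, 0.06  ])]
```

Emit:
step_arm --plan '[[[8, 11, -20, 0, 40], [16, 22, -50, 0, 40], [16, 22, -85, 0, 40], [16, 22, -120, 0, 40], [16, 22, -150, 0, 40], [16, 22, -175, 0, 40], [16, 22, -182, 0, 40], [16, 22, -182, 0, 40]]]'

```text
time: 2.95
tool_pos: [0.5354, 0.207, 0.101]
ee_rot: [-3.138, 0.004, 1.158]
wrist_force: [-0.1, 0.1, 0.2]
width: 0.0443
```

Run:
```python
from h import *
o=robot.get_obs();print(o["tool_pos"],o["ee_rot"],o["width"])
s=cams.snapshot("wrist");cv2.imwrite("pics/w2.png",s["frame"][:,:,::-1])
h=cv2.cvtColor(s["frame"],cv2.COLOR_RGB2HSV).astype(int)
m=(h[...,0]>4)&(h[...,0]<18)&(h[...,1]>150)&(h[...,2]>80)
for b in blobs(m,20)[:3]:print(cv2.minAreaRect(b),[wplane(s,o,cv2.minAreaRect(b)[0],z)[0].round(4) for z in(.048,.052,.056)])
```

```text
[0.53538414 0.20702439 0.10100401] [-3.13753412  0.00350272  1.15768425] 0.04432606936666994
((264.5, 204.5), (73.0, 11.0), 90.0) [array([0.5365, 0.2069, 0.048 ]), array([0.5369, 0.208 , 0.052 ]), array([0.5374, 0.2091, 0.056 ])]
```

View pics/w2.png

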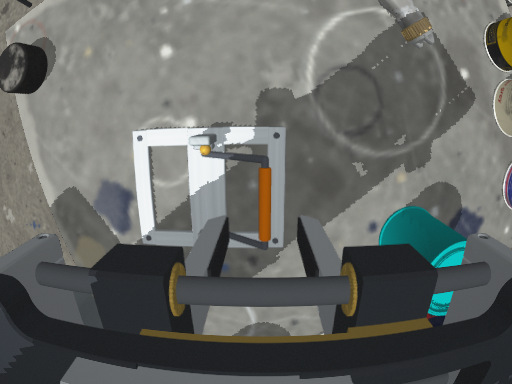

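The bar at (265,204) sits midway between the open fingers. I'll descend around it and half close without pinching.

Emit:
step_arm --plan '[[[1, 1, -25, 0, 40], [1, 1, -50, 0, 40], [1, 1, -64, 0, 40], [1, 1, -67, 0, 35], [1, 1, -67, 0, 26], [1, 1, -67, 0, 22], [1, 1, -67, 0, 22], [1, 1, -67, 0, 22]]]'

```text
time: 3.67
tool_pos: [0.5395, 0.2096, 0.0388]
ee_rot: [3.138, -0.003, 1.159]
wrist_force: [-0.2, 0.1, 0.7]
width: 0.021
```

Emit:
step_arm --plan '[[[-4, 2, 1, 0, 22], [-7.5, 3, 4, 0, 22], [-11, 5, 8, 0, 22], [-15.5, 6.7, 12.5, 0, 22], [-20, 8.7, 16, 0, 22], [-25, 10.8, 19.5, 0, 22], [-29.5, 12.9, 22.5, 0, 22], [-29.5, 12.9, 22.5, 0, 22]]]'

```text
time: 4.33
tool_pos: [0.5074, 0.2229, 0.0597]
ee_rot: [-3.141, -0.001, 1.16]
wrist_force: [0.1, -0.1, 0.4]
width: 0.0207
```

```bash
cat > look.py <<'E'
from h import *
import sys
o=robot.get_obs();print(o["tool_pos"],o["ee_rot"],o["width"],o["wrist_force"],o["time"])
s=cams.snapshot("wrist");S={"wrist":s}
for n in("scene","top"):S[n]=cams.snapshot(n)
c={}
for n,t in S.items():
    cv2.imwrite(f"pics/{sys.argv[1]}_{n}.png",t["frame"][:,:,::-1])
    h=cv2.cvtColor(t["frame"],cv2.COLOR_RGB2HSV).astype(int)
    m=(h[...,0]>4)&(h[...,0]<18)&(h[...,1]>150)&(h[...,2]>80)
    if n=="wrist":m[250:]=0
    else:m[:170]=0;m[330:]=0;m[:,:140]=0;m[:,260:]=0
    b=blobs(m,10)
    if b:c[n]=cv2.minAreaRect(b[0]);print(n,c[n])
if "wrist" in c:print([wplane(s,o,c["wrist"][0],z)[0].round(4) for z in(.065,.075,.082)])
if "scene" in c and "top" in c:print(tri(S["scene"],c["scene"][0],S["top"],c["top"][0]))
E
python3 look.py a
```

```text
[0.50741396 0.22294216 0.05971571] [-3.14085652e+00 -5.30424510e-04  1.15967259e+00] 0.020725799512905624 [ 0.09284939 -0.06166717  0.44846566] 4.3333
wrist ((272.0, 220.0), (58.0, 16.0), 90.0)
scene ((187.0, 248.5), (3.0, 4.0), 90.0)
top ((186.20001220703125, 206.10000610351562), (7.602630138397217, 2.683281421661377), 26.56505012512207)
[array([0.5155, 0.2276, 0.065 ]), array([0.5166, 0.231 , 0.075 ]), array([0.5174, 0.2333, 0.082 ])]
(array([0.52144741, 0.22113002, 0.04689201]), np.float64(0.04052200341159105))
```

View pics/a_wrist.png

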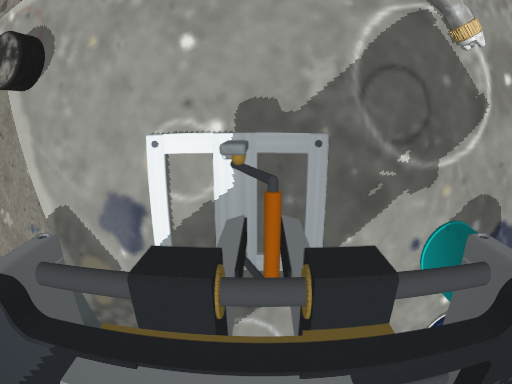

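The bar (272,220) is riding on the +x finger and the leg is at the brass ball (238,160). I'll carry on through the detent.

Emit:
step_arm --plan '[[[-3, 1.2, 1.2, 0, 22], [-6, 2.4, 2.4, 0, 22], [-9, 3.7, 3.4, 0, 22], [-12, 5, 4.2, 0, 22], [-15, 6.2, 5, 0, 22], [-18, 7.5, 5.6, 0, 22], [-21, 8.8, 6.2, 0, 22], [-24, 10.1, 6.5, 0, 22]]]'

```text
time: 5.15
tool_pos: [0.4842, 0.2324, 0.0657]
ee_rot: [3.142, -0.0, 1.159]
wrist_force: [0.0, -0.3, 1.0]
width: 0.0208
```

Emit:
step_arm --plan '[[[-1.5, 0.6, 0, 0, 22], [-3, 1.2, 0, 0, 22], [-3, 1.2, 0, 0, 22], [-3, 1.2, 0, 0, 22]]]'

```text
time: 5.48
tool_pos: [0.4814, 0.2335, 0.0654]
ee_rot: [-3.141, 0.0, 1.159]
wrist_force: [-0.6, -0.5, 0.4]
width: 0.0207
```

```bash
python3 look.py b
```

```text
[0.48137019 0.23346769 0.06542931] [-3.14133458e+00  1.63760532e-04  1.15888083e+00] 0.020714661766442405 [-0.59326727 -0.48639192  0.38969672] 5.4833
wrist ((272.0, 219.0), (60.0, 16.0), 90.0)
scene ((191.5, 257.0), (4.0, 5.0), 90.0)
[array([0.4891, 0.2369, 0.065 ]), array([0.4902, 0.2402, 0.075 ]), array([0.4909, 0.2425, 0.082 ])]
```

View pics/b_wrist.png

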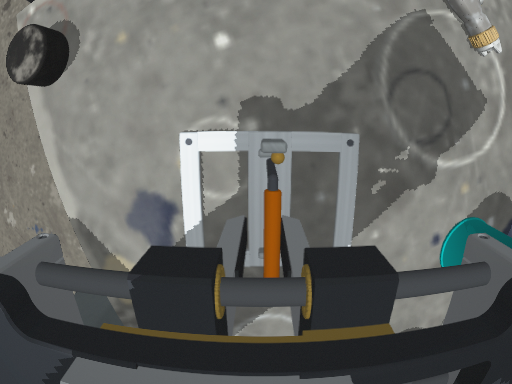

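The leg has snapped past the ball (278,158) and the bar stands over the template's middle. Now I'll pinch the bar. It sits on the +x finger side, so closing pushes it onto its stop.

Emit:
step_arm --plan '[[[0, 0, -1, 0, 20], [0, 0, -2, 0, 18], [0, 0, -2, 0, 16], [0, 0, -2, 0, 14], [0, 0, -2, 0, 12], [0, 0, -2, 0, 10], [0, 0, -2, 0, 8], [0, 0, -2, 0, 4]]]'

```text
time: 6.3
tool_pos: [0.4822, 0.2334, 0.064]
ee_rot: [3.14, -0.001, 1.159]
wrist_force: [3.9, -1.7, 3.2]
width: 0.0088
```

Emit:
step_arm --plan '[[[0, 0, 0, 0, 0], [0, 0, 0, 0, 0], [0, 0, 2, 0, 0], [0, 0, 4, 0, 0], [0, 0, 7, 0, 0], [0, 0, 10, 0, 0], [0, 0, 10, 0, 0], [0, 0, 10, 0, 0]]]'

```text
time: 6.97
tool_pos: [0.481, 0.2336, 0.0731]
ee_rot: [-3.141, 0.001, 1.159]
wrist_force: [-0.0, -0.1, -5.3]
width: 0.0093
```

```bash
python3 look.py c
python3 - <<'E'
import cv2,numpy as np
a=cv2.imread("pics/c_wrist.png")[90:290,150:390];b=cv2.imread("pics/c_scene.png")[215:315,150:270]
cv2.imwrite("pics/c2.png",np.vstack([cv2.resize(a,(360,300)),cv2.resize(b,(360,300))]))
E
```

```text
[0.48102675 0.23355838 0.07311228] [-3.14058587e+00  5.30772376e-04  1.15903787e+00] 0.009323944116853968 [-0.02510545 -0.0965865  -5.3012279 ] 6.9667
wrist ((263.0, 219.5), (16.0, 59.0), 0.0)
scene ((191.9000244140625, 257.3000183105469), (4.0249223709106445, 4.919349670410156), 63.43495178222656)
[array([0.4823, 0.2365, 0.065 ]), array([0.4837, 0.2397, 0.075 ]), array([0.4847, 0.2419, 0.082 ])]
```

View pics/c2.png

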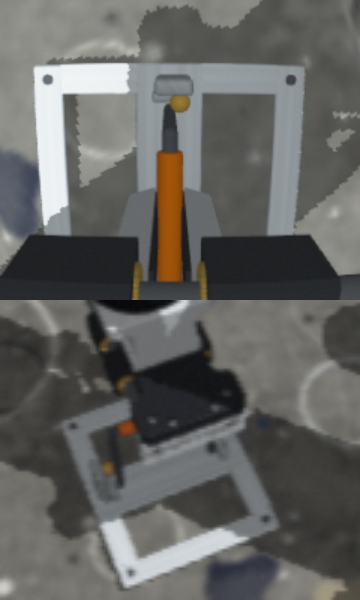

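The template is airborne: the wrist force is −5.3 N, which matches its weight. The handle is upright, held behind the ball. I'll lift it, then carry it over the tins.

Emit:
step_arm --plan '[[[0, 0, 8, 0, 0], [0, 0, 24, 0, 0], [0, 0, 48, 0, 0], [0, 0, 75, 0, 0], [0, 0, 102, 0, 0], [0, 0, 128, 0, 0], [0, 0, 148, 0, 0], [0, 0, 160, 0, 0]]]'

```text
time: 7.78
tool_pos: [0.4825, 0.2338, 0.2376]
ee_rot: [3.137, -0.004, 1.159]
wrist_force: [0.7, 0.2, -4.7]
width: 0.0089
```

Emit:
step_arm --plan '[[[0, -4, 0, 0, 0], [0, -14, 0, 0.02, 0], [-1, -30, 0, 0.05, 0], [-2, -50, 0, 0.09, 0], [-3, -74, 0, 0.14, 0], [-4, -100, 0, 0.19, 0], [-5, -128, 0, 0.25, 0], [-6, -156, 0, 0.31, 0]]]'

```text
time: 8.45
tool_pos: [0.4744, 0.0761, 0.2314]
ee_rot: [-3.138, 0.001, 1.472]
wrist_force: [0.9, -1.8, -5.3]
width: 0.0091
```

Emit:
step_arm --plan '[[[-1, -28, 0, 0.06, 0], [-2, -56, 0, 0.12, 0], [-3, -84, 0, 0.18, 0], [-4, -112, 0, 0.24, 0], [-5, -140, 0, 0.3, 0], [-6, -168, 0, 0.36, 0], [-7, -194, 0, 0.41, 0], [-8, -218, 0, 0.45, 0]]]'

```text
time: 9.12
tool_pos: [0.4663, -0.1421, 0.2315]
ee_rot: [-3.139, -0.002, 1.92]
wrist_force: [-0.0, -0.4, -5.8]
width: 0.0091
```

Emit:
step_arm --plan '[[[-1, -22, 0, 0.04, 0], [-2, -42, 0, 0.07, 0], [-3, -60, 0, 0.09, 0], [-4, -76, 0, 0.1, 0], [-4, -90, 0, 0.106, 0], [-4, -100, 0, 0.106, 0], [-4, -106, 0, 0.106, 0], [-4, -106, 0, 0.106, 0]]]'

```text
time: 9.78
tool_pos: [0.463, -0.2474, 0.2322]
ee_rot: [-3.14, -0.002, 2.023]
wrist_force: [0.4, -0.2, -5.8]
width: 0.0088
```

```bash
python3 look.py d
python3 - <<'E'
import cv2,numpy as np
a=cv2.imread("pics/d_wrist.png");b=cv2.imread("pics/d_scene.png");c=cv2.imread("pics/d_top.png")
cv2.imwrite("pics/d2.png",np.hstack([cv2.resize(a[60:260,130:390],(390,300)),cv2.resize(b[100:260,180:400],(400,300))]))
E
```

```text
[ 0.4630361  -0.24739114  0.23220186] [-3.14035053e+00 -1.58047878e-03  2.02319450e+00] 0.008773504057950897 [ 0.36044532 -0.24567092 -5.76981603] 9.7833
wrist ((263.0, 219.5), (59.0, 16.0), 90.0)
[array([ 0.4853, -0.2938,  0.065 ]), array([ 0.4838, -0.2907,  0.075 ]), array([ 0.4827, -0.2885,  0.082 ])]
```

View pics/d2.png

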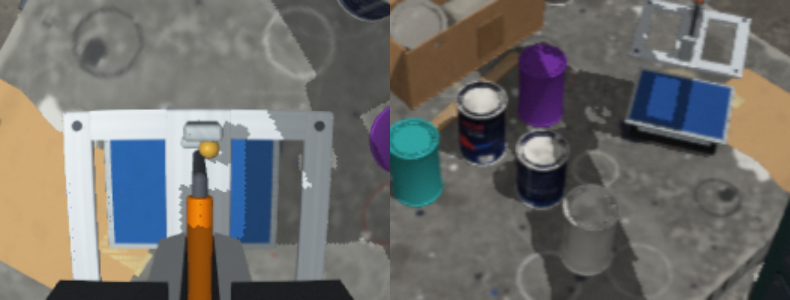

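The view shows the tins undisturbed and the template above the panel. I'll centre it and come down partway, then measure.

Emit:
step_arm --plan '[[[0, -3, -5, 0, 0], [-1, -6, -18, 0, 0], [-1, -9, -36, 0, 0], [-2, -11, -55, 0, 0], [-2, -11, -72, 0, 0], [-2, -11, -85, 0, 0], [-2, -11, -92, 0, 0], [-2, -11, -92, 0, 0]]]'

```text
time: 10.6
tool_pos: [0.4605, -0.2564, 0.1391]
ee_rot: [-3.14, -0.004, 2.026]
wrist_force: [-0.8, -0.6, -5.7]
width: 0.009
```

```bash
python3 look.py e
python3 - <<'E'
import cv2,numpy as np
a=cv2.imread("pics/e_wrist.png");b=cv2.imread("pics/e_scene.png")
cv2.imwrite("pics/e2.png",np.vstack([cv2.resize(a[80:240,150:370],(440,320)),cv2.resize(b[110:190,280:390],(385,280),interpolation=2)[:,:] if 0 else cv2.resize(b[110:190,280:390],(440,280),interpolation=2)]))
E
```

```text
[ 0.46051615 -0.25636536  0.13912851] [-3.13958692 -0.00385583  2.02552425] 0.00903251357475591 [-0.81499288 -0.64005495 -5.67865397] 10.6
wrist ((263.0, 219.5), (59.0, 16.0), 90.0)
[array([ 0.4686, -0.2737,  0.065 ]), array([ 0.4671, -0.2706,  0.075 ]), array([ 0.4661, -0.2684,  0.082 ])]
```

View pics/e2.png

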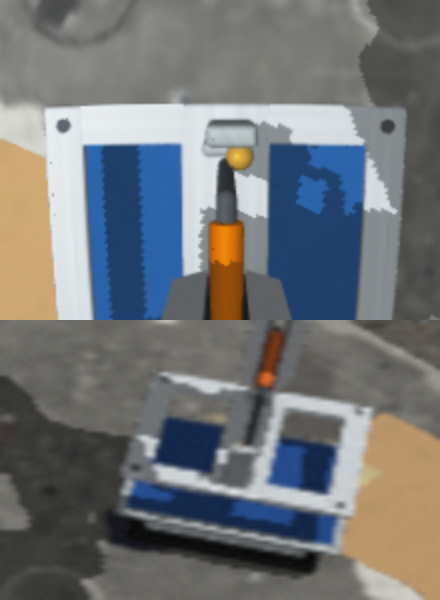

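```bash
cat > m.py <<'E'
from h import *
import sys
np.set_printoptions(precision=4,suppress=True)
def sub(s,c,w=3):
    g=cv2.cvtColor(s["frame"],cv2.COLOR_RGB2GRAY)
    return cv2.cornerSubPix(g,np.array(c,np.float32).reshape(-1,1,2).copy(),(w,w),(-1,-1),(3,40,.01))[:,0]
def quad(P):
    P=P[:,:2];x=P[1]+P[2]-P[0]-P[3]
    print(' centre',P.mean(0),'yaw',np.degrees(np.arctan2(x[1],x[0])),'sides',np.linalg.norm(P-np.roll(P,1,0),axis=1))
def pnp(s,c):
    w,h=.075,.06;X=np.float32([[-w,h,0],[w,h,0],[w,-h,0],[-w,-h,0]])
    n,rv,tv,e=cv2.solvePnPGeneric(X,np.float32(c),s["camera_matrix"],None,flags=cv2.SOLVEPNP_IPPE)
    W=R.from_euler('xyz',s["attitude"]).as_matrix()
    for r,t,q in zip(rv,tv,e):print(' pnp pos',np.array(s["origin"])+W@t[:,0],'normal',(W@cv2.Rodrigues(r)[0])[:,2],'err',q)
E
python3 - <<'E'
from m import *
o=robot.get_obs();z=o["tool_pos"][2]-.0635+.005;print(o["tool_pos"],o["ee_rot"],'plate top z',z)
t=cams.snapshot("scene");c0=[(320,125.7),(372.5,134.9),(366,165.7),(311,155.7)]
c=sub(t,c0);print(c.tolist());quad(plane(t,c,z)[[3,0,1,2]]) ;quad(plane(t,np.array(c0),z)[[3,0,1,2]])
pnp(t,c[[3,0,1,2]] if 0 else c)
s=cams.snapshot("wrist");w=sub(s,[(172.5,133),(352.5,133.5)]);print(w);P=wplane(s,o,w,z)[:,:2];print(P,np.linalg.norm(P[1]-P[0]))
d=(P[1]-P[0])/np.linalg.norm(P[1]-P[0]);n=np.array([d[1],-d[0]]);print('wrist centre',P.mean(0)+n*.06,np.degrees(np.arctan2(d[1],d[0])))
print('panel front corners',plane(t,sub(t,[(310.5,162.9),(365,175)]),.04), plane(t,[(310.5,162.9),(365,175)],.04))
def rect(cx,cy,yaw):
    e=np.array([np.cos(yaw),np.sin(yaw)]);f=np.array([-e[1],e[0]]);return [np.array([cx,cy])+a*.075*e+b*.06*f for a,b in((-1,1),(1,1),(1,-1),(-1,-1))]
print('predicted',rect(.461,-.2585,np.radians(26.1)))
E
```

```text
[ 0.4622 -0.2578  0.1427] [3.1405 0.0019 2.0252] plate top z 0.0841647685037818
[[320.0435485839844, 123.38373565673828], [372.4918518066406, 134.1334686279297], [364.0243225097656, 164.23927307128906], [311.0, 155.6999969482422]]
 centre [ 0.4602 -0.252 ] yaw -65.83072671077285 sides [0.1352 0.1309 0.1438 0.1204]
 centre [ 0.4567 -0.2491] yaw -65.08421579866487 sides [0.1404 0.1214 0.1426 0.1208]
 pnp pos [ 0.4887 -0.3101  0.0249] normal [0.0173 0.1375 0.9903] err [0.7126]
 pnp pos [ 0.4874 -0.3086  0.023 ] normal [-0.4967  0.8677  0.0212] err [0.8628]
[[172.5428 134.2653]
 [352.659  134.7974]]
[[ 0.3698 -0.2377]
 [ 0.5027 -0.1733]] 0.14759489172872522
wrist centre [ 0.4624 -0.2595] 25.854124042297325
panel front corners [[ 0.498  -0.1705  0.04  ]
 [ 0.3691 -0.2395  0.04  ]] [[ 0.5005 -0.1772  0.04  ]
 [ 0.3691 -0.2395  0.04  ]]
predicted [array([ 0.3673, -0.2376]), array([ 0.502 , -0.1716]), array([ 0.5547, -0.2794]), array([ 0.42  , -0.3454])]
```

Emit:
step_arm --plan '[[[0, 0, -2, 0, 0], [-0.5, 0.5, -6, 0, 0], [-1, 1, -11, 0, 0], [-1, 1, -16, 0, 0], [-1, 1, -20, 0, 0], [-1, 1, -22, 0, 0], [-1, 1, -22, 0, 0], [-1, 1, -22, 0, 0]]]'

```text
time: 11.52
tool_pos: [0.4605, -0.2565, 0.1192]
ee_rot: [-3.141, -0.0, 2.025]
wrist_force: [-0.1, 0.3, -5.8]
width: 0.0089
```

```bash
python3 look.py f
python3 - <<'E'
import cv2,numpy as np
a=cv2.imread("pics/f_wrist.png");b=cv2.imread("pics/f_scene.png")
cv2.imwrite("pics/f2.png",np.vstack([cv2.resize(a[100:220,130:400],(540,240)),cv2.resize(b[120:190,295:385],(450,350),interpolation=2)[:, :].copy() if 0 else cv2.resize(b[120:190,292:382],(540,350),interpolation=2)]))
E
```

```text
[ 0.46046212 -0.25650131  0.11920818] [-3.14143488e+00 -4.58040248e-04  2.02477793e+00] 0.008854595100564522 [-0.14668501  0.33723933 -5.7947984 ] 11.5167
wrist ((263.0, 219.5), (59.0, 16.0), 90.0)
[array([ 0.4658, -0.2678,  0.065 ]), array([ 0.4643, -0.2647,  0.075 ]), array([ 0.4632, -0.2625,  0.082 ])]
```

View pics/f2.png

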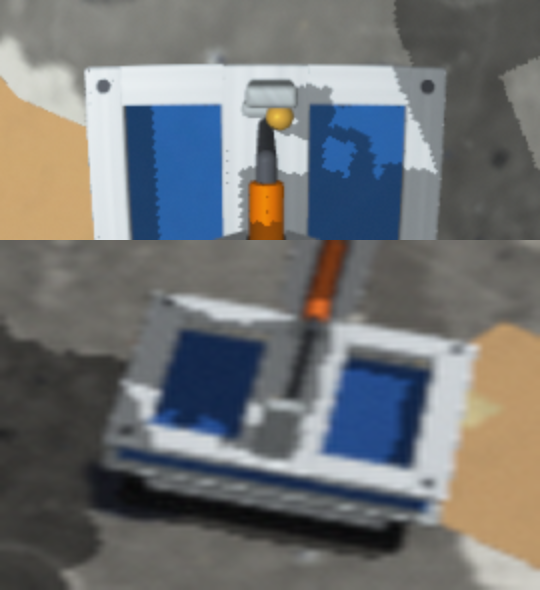

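The template windows show blue panel on both sides, with a thin even strip below its front edge. The screw holes give sharp points, so I'll measure tilt, height and alignment from them.

```bash
cat > n.py <<'E'
from m import *
def holes(s,c,r=2):
    g=cv2.cvtColor(s["frame"],cv2.COLOR_RGB2GRAY).astype(float);out=[]
    for u,v in c:
        u0,v0=int(round(u)),int(round(v));p=g[v0-2:v0+3,u0-2:u0+3]
        j,i=np.unravel_index(p.argmin(),p.shape);u0+=i-2;v0+=j-2
        p=g[v0-r:v0+r+1,u0-r:u0+r+1];w=np.clip(np.median(p)-p,0,None);y,x=np.mgrid[-r:r+1,-r:r+1]
        out.append((u0+(w*x).sum()/w.sum(),v0+(w*y).sum()/w.sum()))
    return np.array(out)
def run(cs,cw,zt):
    o=robot.get_obs();z=o["tool_pos"][2]-.0635+.005;print(o["tool_pos"],o["ee_rot"],'z',z)
    t=cams.snapshot("scene");c=holes(t,cs);print(c.tolist())
    w,h=.0675,.0525;X=np.array([[-w,-h],[-w,h],[w,h],[w,-h]])
    P=plane(t,c,z);quad(P[[3,0,1,2]]);print(P[:,:2])
    n,rv,tv,e=cv2.solvePnPGeneric(np.float32([[w,-h,0],[-w,-h,0],[-w,h,0],[w,h,0]]),np.float32(c),t["camera_matrix"],None,flags=cv2.SOLVEPNP_IPPE)
    W=R.from_euler('xyz',t["attitude"]).as_matrix()
    for r,q,k in zip(rv,tv,e):
        M=W@cv2.Rodrigues(r)[0];print(' pnp',np.array(t["origin"])+W@q[:,0],'normal',M[:,2],'yaw',np.degrees(np.arctan2(M[1,0],M[0,0])),k)
    s=cams.snapshot("wrist");hw=holes(s,cw,3);Q=wplane(s,o,hw,z)[:,:2];d=Q[1]-Q[0];L=np.linalg.norm(d);d/=L
    print('wrist',hw.tolist(),Q,L,'yaw',np.degrees(np.arctan2(d[1],d[0])),'centre',Q.mean(0)+np.array([d[1],-d[0]])*h)
    return t
E
python3 - <<'E'
from n import *
t=run([(319.2,132),(368.2,141.8),(363.7,168.6),(313.2,158)],[(182,143),(344,143)],0)
h=cv2.cvtColor(t["frame"],cv2.COLOR_RGB2HSV)
for u in range(312,366,6): # blue strip rows in each column along front edge
    col=h[150:185,u].astype(int); b=np.where((col[:,0]>95)&(col[:,0]<125)&(col[:,1]>100))[0]+150; print(u,b.tolist(),end=' ')
E
```

```text
[ 0.4608 -0.2567  0.1199] [3.1412 0.0007 2.0248] z 0.061362407075782506
[[318.82481751824815, 132.04379562043795], [368.0635294117647, 139.80705882352942], [362.9817629179331, 168.10942249240122], [312.5618556701031, 157.51030927835052]]
 centre [ 0.4622 -0.2556] yaw -63.48552774370669 sides [0.1325 0.1031 0.1355 0.1115]
[[ 0.5451 -0.2701]
 [ 0.4273 -0.3372]
 [ 0.3788 -0.2368]
 [ 0.4977 -0.1785]]
 pnp [ 0.4654 -0.262   0.0546] normal [0.0061 0.0351 0.9994] yaw 26.560851077793746 [0.3979]
 pnp [ 0.4639 -0.259   0.0547] normal [-0.4546  0.8895 -0.0454] yaw 27.033270113505246 [0.994]
wrist [[181.34007782101168, 143.3750972762646], [343.4551724137931, 142.35172413793103]] [[ 0.3783 -0.2404]
 [ 0.4971 -0.1815]] 0.1325702882669549 yaw 26.36159207426622 centre [ 0.461 -0.258]
312 [162, 163] 318 [153, 154, 155, 156, 163, 164] 324 [150, 151, 152, 153, 154, 155, 156, 157, 164, 165] 330 [150, 151, 152, 153, 154, 155, 156, 157, 158, 165, 166] 336 [167, 168] 342 [168, 169] 348 [150, 151, 152, 153, 154, 155, 156, 157, 158, 159, 160, 161, 162, 169, 170] 354 [150, 151, 152, 153, 154, 155, 156, 157, 158, 159, 160, 161, 162, 163, 171, 172] 360 [150, 151, 152, 153, 154, 155, 156, 157, 158, 159, 160, 161, 162, 172, 173]
```

Wrist reading: centre (0.461, −0.258), yaw 26.4°, against the panel's (0.461, −0.2585), 26.1°. The blue strip is an even 2 px along the edge, so it is level that way. The gap is about 16 mm, so I'll lower the last 6 mm.

Emit:
step_arm --plan '[[[0, 0, -2, -0.002, 0], [0, 0, -4, -0.004, 0], [0, 0, -6, -0.004, 0], [0, 0, -6, -0.004, 0], [0, 0, -6, -0.004, 0], [0, 0, -6, -0.004, 0], [0, 0, -6, -0.004, 0], [0, 0, -6, -0.004, 0]]]'

```text
time: 12.43
tool_pos: [0.4606, -0.2566, 0.1136]
ee_rot: [3.141, 0.0, 2.021]
wrist_force: [0.6, -0.8, -4.4]
width: 0.0094
```

```bash
python3 look.py g
python3 - <<'E'
from n import *
for n,c in(("b",[(188,142),(350,142)]),("c",[(176,143),(344,143)]),("f",[(182,143),(344,143)]),("g",[(182,143),(344,143)])):
    a=cv2.imread(f"pics/{n}_wrist.png");h=holes({"frame":a[:,:,::-1].copy()},c,3);print(n,h.round(1).tolist(),np.linalg.norm(h[1]-h[0]))
for i in range(4):
    o=robot.get_obs();print(o["tool_pos"],o["wrist_force"]);t=cams.snapshot("scene")
h=cv2.cvtColor(t["frame"],cv2.COLOR_RGB2HSV)
for u in range(312,366,6):
    col=h[160:185,u].astype(int); b=np.where((col[:,0]>95)&(col[:,0]<125)&(col[:,1]>100))[0]+160; print(u,b.tolist(),end=' ')
a=cv2.imread("pics/g_wrist.png");b=t["frame"][:,:,::-1]
cv2.imwrite("pics/g2.png",np.vstack([cv2.resize(a[100:220,130:400],(540,240)),cv2.resize(b[120:190,292:382],(540,350),interpolation=2)]))
E
```

```text
[ 0.46062324 -0.25660437  0.11361275] [3.14139249e+00 1.89953334e-04 2.02077813e+00] 0.009411717507667854 [ 0.58862551 -0.78813235 -4.43453872] 12.4333
wrist ((263.0, 219.5), (59.0, 16.0), 90.0)
[array([ 0.4651, -0.2662,  0.065 ]), array([ 0.4636, -0.2631,  0.075 ]), array([ 0.4625, -0.2609,  0.082 ])]
b [[188.4, 142.3], [349.1, 141.4]] 160.73779381436015
c [[179.9, 142.5], [343.5, 142.8]] 163.59006584140556
f [[181.3, 143.4], [343.7, 142.7]] 162.3397869032752
g [[181.3, 142.9], [343.8, 143.0]] 162.4873468067762
[ 0.4606 -0.2566  0.1136] [ 0.8296 -0.3352 -5.9066]
[ 0.4606 -0.2566  0.1136] [ 0.4025 -0.2572 -5.0942]
[ 0.4606 -0.2566  0.1136] [ 0.1733 -0.3871 -5.7473]
[ 0.4606 -0.2566  0.1136] [ 0.0727  0.0485 -5.9251]
312 [] 318 [] 324 [] 330 [160] 336 [] 342 [] 348 [160, 161, 162, 163, 164] 354 [160, 161, 162, 163, 164, 165] 360 [160, 161]
```

View pics/g2.png

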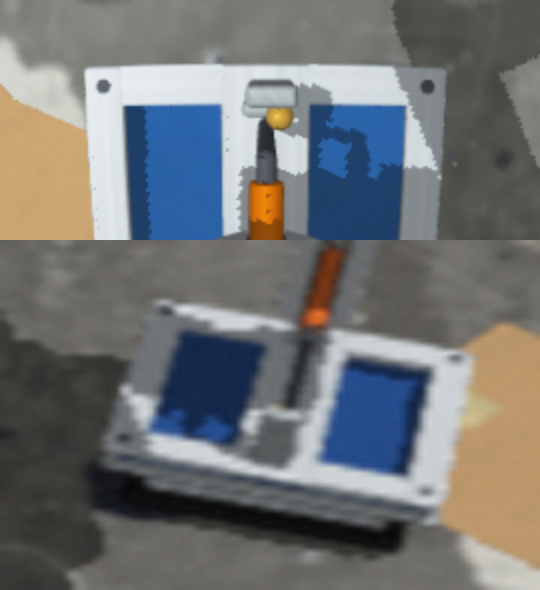

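Run:
```python
from h import *
o=robot.get_obs();print(o["time"],np.abs(o["qvel"]).max(),o["tool_pos"],o["width"]);t=cams.snapshot("top")
f=cv2.imread("pics/top0.png").astype(int);d=np.abs(t["frame"][:,:,::-1].astype(int)-f).max(2)
for n,(u,v) in dict(navy=(266,152),dark=(267,194),bright=(256,238)).items():print(n,np.median(d[v-12:v+12,u-12:u+12]))
print(robot.close_job())
```

```text
12.7833 0.001021248955924788 [ 0.46055447 -0.25660003  0.11354345] 0.008522458897800084
navy 14.0
dark 14.0
bright 61.0
the job is handed in; nothing more can be done
None
```

I folded the handle up to upright while the template lay flat, with the leg snapped past the brass ball. I then pinched the bar, carried the template over the tins and handed the job in at 12.8 s, still gripping it above the wet panel.

- **Position:** by the wrist camera, before the last 6 mm down and a −0.2° turn, the template centre was (0.461, −0.258) and its yaw 26.4°. The panel measured (0.461, −0.2585) and 26.1°. The fixed cameras agree to about 2 mm.
- **Height:** the gap works out at about 10 mm, from the tool height (0.1136 m) less the grasp offset. At the stop 6 mm higher, the scene view agreed with its calculated 16 mm gap.
- **Level:** the screw holes look almost as they did with the template flat on the trolley, which suggests under 1° of tilt. A coarser fit to the scene camera gave about 2°, but one of its four hole points was poorly located, so I put that down to noise.
- **Contact:** the wrist force stayed at the template's weight (5 to 6 N) and the arm was still, so nothing appears to be touching the panel.
- **Tins:** the two navy tins look unchanged in the last top picture. The bright tin's patch differs from the first picture (61, against 14 for the other two). I think that is the arm or its shadow, but I did not look at that picture to confirm. All three looked in place just after the carry, which passed well above them.

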